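# Clamp a channel piece in the feed vise

## Robot

A 7-joint arm with a two-finger parallel gripper is mounted at the origin on the work surface; the furniture and walls round the work are solid. World frame = base frame: x ahead of the robot, y to its left, z up, the work surface at z = 0. Lengths are in m, angles in rad, forces in N, time in s.
With the tool pointing down it reaches from about 0.35 to 0.775 m from the base axis. Payload 3.1 kg.
Tool frame: the origin (TCP) lies midway between the tips of the shut fingers; the grasp point (between the pads) lies bot.grip_depth behind it (bot.grip_depth is the distance from the TCP to the grasp point, in m); z points along the fingers, y is the line along which they close (so a half turn about z gives the same grasp; the last joint's range is limited). The gripper opens to 85 mm and grips with 20 to 120 N. Pads are 22 mm wide; open, the fingers measure 114 mm over their backs; the gripper's body (76 mm by 85 mm) begins 54 mm behind the grasp point. The pads swing forward as they close: fully open they stand 13 mm farther back than shut.
Start: joints at [1.298, 0.311, 0.014, 1.512, -0.004, 1.319, -0.027], TCP at [0.126, -0.535, 0.231] pointing down, gripper open.
Joint ranges: [-2.7, 2.7], [-0.3, 1.91], [-1.27, 1.3], [0.12, 2.57], [-1.44, 4.58], [0.2, 2.03], [-3.05, 3.05]. Speed limits (rad/s): [2.79, 2.79, 3.14, 3.14, 3.14, 3.14, 3.14].

## Interface

Orientations are given as a unit quaternion [w, x, y, z].
In Python, from bench import bot gives the robot as it stands. The module is installed in compiled form; this text tells all that it offers.
- The arm moves only by the tool drive_tool, never from a script. Its argument "plan" is a list of rows, each a list of 2 entries, a list of its own where there are three numbers: the shift along the tool's x, y, z in mm, then the turn about the tool's z in rad. A call has 1 to 5 rows; each row is the pose to reach, as a shift and turn from the pose commanded when the call began, along the tool's axes at that moment; what a row does not reach only later rows make up. A row lasts 1/10 s, in which the tool goes at most 50 mm and 8.59 degrees, less where a joint would pass 70% of its speed; a pose out of reach is approached as far as the arm can. A call with a gripper value outside its range is refused whole. "gripper" is the finger opening in mm, from 0 to 85.4, set as the call begins (left out, the last holds). The fingers move at their own pace and stop on an object; "squeeze" is the grip in N (left out, the last holds). Time passes only in rows, so rows that repeat a pose let the fingers close. It gives the time, the measured TCP pose, the force, the opening and the grip force at its end, in the units of the state.
- bot.observe(): the state, without advancing time (a new reading comes with each control period).
- bot.capture(name): name is "scene" or "top" or "wrist"; returns a dict with "image" (480x640x3 uint8, red, green, blue), "fx", "fy", "cx", "cy" (pixels), "k1" (the pictures are not rectified: a ray, as slopes to the right and down, at radius r is drawn at 1 + k1 r^2 times it, then the intrinsics apply), "pose" (4x4, takes a point from camera to world coordinates); the wrist camera has in their place "tool_from_camera" (4x4, takes a point from camera to tool coordinates, whose origin is the TCP and whose axes are the flange's). Camera axes: x right, y down, z forward; pixel columns grow to the right and rows downward; lengths in m; the calibration is good to about 2 mm. A picture is of the moment at which its call begins: read the wrist's pose just before it. There is no depth.
- bot.close_job(): hands the job in; it is judged then, once.
The state is a dict: "t": time; "qpos": joint angles; "qvel": joint speeds; "effort": joint torques, N m; "eef_pos": TCP position; "eef_rot": TCP orientation; "force": force on the tool from outside, world axes, zero at the start; "wrist_torque": the same for the moment, N m; "width": opening from 0.0 (shut) to 1.0 (fully open); "grip_force": force on a finger pad.
Only numpy, scipy, OpenCV 4.12 (cv2) and the standard library are available. Lean on these libraries where they do the work, as an engineer would, in place of code of your own. Each camera call takes 0.05 s, during which the arm holds its last target. There are 200 camera calls.

## Task

Lay the bright channel piece, open side up, flat on the bed of the small blue vise between its two rails, and let go of it. Then wind the carriage up with its red feed knob (clockwise; the knob travels away with the carriage as it turns) until the sprung pad holds the piece snugly against the end stop with about 12 N, never more than 20 N, because the thin piece would bend. Take your hand off, leave the piece clamped, and do not disturb the square, the soapstone or the small tip box.

Things in the scene. Friction and masses are not known exactly. Their poses are not given: they have to be found in the camera images.
- piece_center (a point): Loose bright channel piece (U section, open side up): 36 mm wide (x), 104 mm long (y), 26 mm high, walls 4 mm, 0.14 to 0.28 kg. The point is its centre, 13 mm above its underside; z up. Grasp it across its width, high up, so that the fingertips clear the rails when it is laid down (rails reach 8 mm up its sides).
- feed_vise: Blue vise base, fixed to the bench, 96 mm (x) by 300 mm (y). Origin on the bench surface, on the bed's centre line; its y axis is the feed direction, towards the end stop. The bed's top is 14 mm above the origin. Two rails run along y, 45 mm apart between inner faces, centred on x = 0, tops 22 mm above the origin.
- end_stop: Fixed dark steel block across the bed that the piece is clamped against: 78 mm wide, 20 mm thick, 28 mm high. Origin: lower edge, at mid-width, of the face that the piece touches (it looks to the vise's -y), on the bed's top; axes parallel to the vise's. The piece lies on its -y side.
- knob_grip (a point): Point on the knob's vertical axis, 81 mm above the bench, 12 mm under the knob's top: the height to grip. The knob is a red bar 54 mm long, 14 mm thick, on a flat black disc; the bar is free all round from 60 to 93 mm above the bench and lies along this point's x axis (z up). It turns, and travels with the carriage.
- feed_knob (a joint): Knob angle, rad: grows clockwise from above, feeding the carriage to the end stop; at 0 the bar lies along the vise's x. Starts at 0 to 0.25, ends at 4.0. Rack gearing: 15 mm of feed per rad; 1 N of clamping adds 0.015 N m. Turning it idle takes about 0.22 N m; this drag also keeps it from running back when let go, up to about 16 N of clamping.
- carriage (a joint): Travel of the grey carriage, which bears the knob and the pad, along the vise's +y (m): 0.015 times the knob's angle. At 0 the knob's axis is at y = -0.090 of the vise.
- try_square: Loose try square, 92 x 166 x 18 mm, a bystander; origin under its centre.
- soapstone: Loose soapstone holder, 18 x 147 x 10 mm, a bystander; origin under its centre.
- tip_box: Loose small orange box with grey lid, 46 x 76 x 27 mm, a bystander; origin under its centre.
- carriage_front (a point): Middle of the carriage's front face (looking to the end stop), 33 mm ahead of the knob's axis, 27 mm above the bench. Ahead of it, on a plunger, is a rubber pad 40 mm wide, 20 mm high, on a 4 N/mm spring with 8 mm stroke. The plunger is screwed out by an unknown amount: the relaxed pad's face is 26 to 40 mm ahead of this point. So contact must be felt; 12 N is 3 mm (0.2 rad) past it.
Mind the look-alikes: they are no part of the job. What is shaped like the part that bears piece_center but purple is not meant.

How it is judged:
On the way, in this order (a step that is already met when the one before it is completed fails the run):
1. the channel piece lies flat on the bed between the rails, lengthwise, let go, not yet clamped (x of piece_center in the frame of feed_vise between -0.007 and 0.007 m and z of piece_center in the frame of feed_vise between 0.023 and 0.03 m and angle between piece_center's own z axis and vertical below 0.1 rad and contact force between the fingers and channel_piece below 0.5 N and contact force between end_stop and channel_piece below 4 N), for 0.2 s.
2. with the fingers on the knob, the carriage has been wound up until the piece presses on the end stop with more than 7 N (contact force between end_stop and channel_piece above 7 N and contact force between the fingers and feed_knob above 1 N), for 0.1 s.
At the end, for the whole second after the job is handed in: The channel piece lies flat, open side up, on the bed between the rails (within 7 mm of the centre line, within 0.08 rad of the feed direction), at rest, and is pressed on the end stop with 7 to 18 N after the hand has left (contact force between end_stop and channel_piece between 7 and 18 N and x of piece_center in the frame of feed_vise between -0.007 and 0.007 m and z of piece_center in the frame of feed_vise between 0.023 and 0.03 m and angle between piece_center's own z axis and vertical below 0.1 rad and angle between the y axis of piece_center and the y axis of feed_vise, either way round below 0.08 rad and linear speed of channel_piece below 0.01 m/s); the robot touches nothing.
It fails at once if the piece is pressed on the end stop with more than 20 N (contact force between end_stop and channel_piece above 20 N).
It fails at once if the square, the soapstone or the tip box is moved by more than 25 mm (distance of any of try_square, soapstone, tip_box from where it was at the start of the episode above 0.025 m).
It also fails if it takes over 64 s, if anything falls off the work surface, if the arm or the gripper's body presses on something with over 40 N, if the wrist force passes 120 N, or if a joint passes its speed limit or range.

## Working session

There is one attempt and no reset: what is moved stays moved. The work goes in short steps, Python scripts to look and compute and a tool call to move; the robot and the scene stay as the last step left them, time stands still between calls to the robot, and variables do not carry over. Pictures are saved under pics/ and viewed, at most 10 in all, crops included, and the job is handed in when it is done.

Besides the shell and the picture viewer there is one more tool, called after "Request:" as name(argument=value, ...) on one line, values as JSON. drive_tool: Moves the arm, as the interface text tells. Its arguments: {"type":"object","properties":{"plan":{"type":"array"},"gripper":{"type":"number"},"squeeze":{"type":"number"}},"required":["plan"]}

```bash
mkdir -p pics
cat > h.py <<'E'
import numpy as np, cv2
from bench import bot
def cap(n):
    s=bot.observe(); c=bot.capture(n)
    if n=="wrist":
        w,x,y,z=s["eef_rot"]
        from scipy.spatial.transform import Rotation as R
        T=np.eye(4); T[:3,:3]=R.from_quat([x,y,z,w]).as_matrix(); T[:3,3]=s["eef_pos"]
        c["pose"]=T@np.array(c["tool_from_camera"])
    return c
def ray(c,uv):
    uv=np.array(uv,float).reshape(-1,2)
    K=np.array([[c["fx"],0,c["cx"]],[0,c["fy"],c["cy"]],[0,0,1]])
    p=cv2.undistortPointsIter(uv.reshape(-1,1,2),K,np.array([c["k1"],0,0,0.]),None,None,(3,50,1e-10)).reshape(-1,2)
    d=np.c_[p,np.ones(len(p))]@np.array(c["pose"])[:3,:3].T
    return np.array(c["pose"])[:3,3],d
def onplane(c,uv,z):
    o,d=ray(c,uv); return o+d*((z-o[2])/d[:,2])[:,None]
def save(c,f): cv2.imwrite("pics/"+f,c["image"][:,:,::-1])
E
python3 - <<'E'
from h import *
s=bot.observe(); print({k:np.round(v,3) for k,v in s.items()},bot.grip_depth)
for n in("scene","top"):
    c=cap(n); save(c,n+"0.png"); print(n,c["fx"],c["k1"],np.round(c["pose"],3))
a=cv2.imread("pics/scene0.png")
E
```

```text
{'t': np.float64(0.0), 'qpos': array([ 1.298,  0.312,  0.014,  1.513, -0.004,  1.319, -0.027]), 'qvel': array([ 0.001, -0.001, -0.   , -0.001, -0.002, -0.001, -0.002]), 'effort': array([ 0.0000e+00, -3.7991e+01,  1.4600e-01, -2.3059e+01,  1.2000e-02,
        1.4000e-02,  0.0000e+00]), 'eef_pos': array([ 0.126, -0.535,  0.23 ]), 'eef_rot': array([-0.001,  0.993,  0.115, -0.   ]), 'force': array([ 0.028,  0.307, -0.235]), 'wrist_torque': array([-0.027,  0.03 ,  0.009]), 'grip_force': np.float64(0.0), 'width': np.float64(0.999)} 0.0187
scene 619.5681911838213 -0.12273176354570915 [[-0.737 -0.296  0.607 -0.337]
 [-0.675  0.292 -0.678  0.926]
 [ 0.023 -0.91  -0.415  0.624]
 [ 0.     0.     0.     1.   ]]
top 473.2048128755841 0.007494102524901626 [[-0.008 -0.997  0.072  0.361]
 [-1.     0.007 -0.012  0.031]
 [ 0.011 -0.072 -0.997  1.189]
 [ 0.     0.     0.     1.   ]]
```

View pics/top0.png

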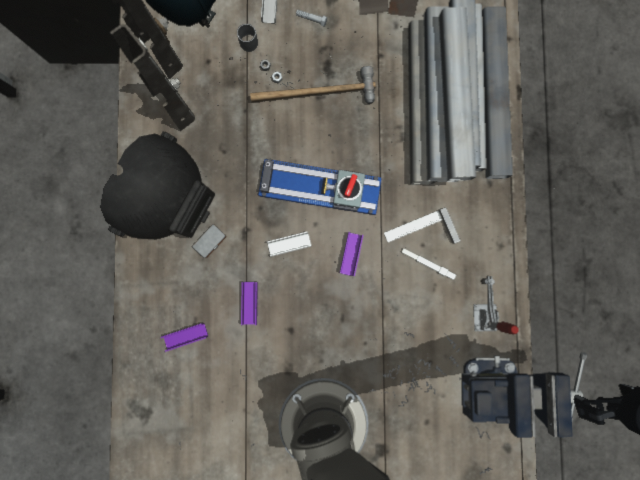

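View pics/scene0.png

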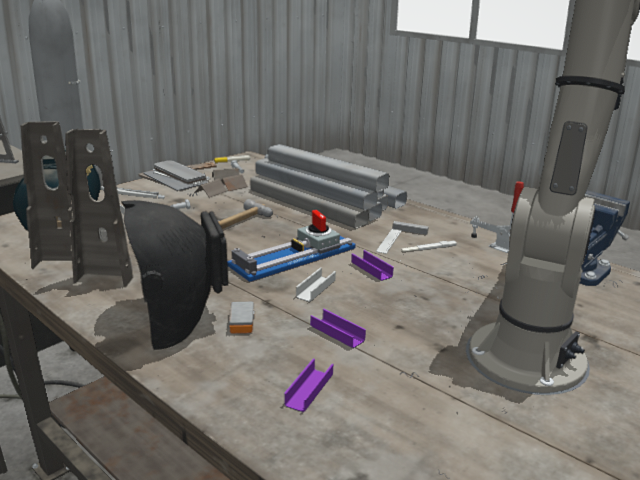

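The top view shows the white channel at (289,244), the vise at (320,187) with its end stop on the left near (265,178), and the knob at (350,186). The square, soapstone and tip box sit around it, and there are three purple look-alikes. Next I'll measure these.

Run:
```python
from h import *
c=cap("top"); im=c["image"]; hsv=cv2.cvtColor(im,cv2.COLOR_RGB2HSV)
def rect(mask,roi,z,name):
    m=np.zeros_like(mask); x0,y0,x1,y1=roi; m[y0:y1,x0:x1]=mask[y0:y1,x0:x1]
    ct,_=cv2.findContours(m,cv2.RETR_EXTERNAL,cv2.CHAIN_APPROX_NONE)
    k=max(ct,key=cv2.contourArea)
    P=onplane(c,k.reshape(-1,2),z)
    r=cv2.minAreaRect((P[:,:2]*1000).astype(np.float32)); print(name,np.round(r[0],1),np.round(r[1],1),round(r[2],1),"corners",np.round(cv2.boxPoints(r)).tolist())
H,S,V=cv2.split(hsv)
white=((S<40)&(V>190)).astype(np.uint8)*255
blue=((H>100)&(H<125)&(S>120)&(V>60)).astype(np.uint8)*255
blue=cv2.morphologyEx(blue,cv2.MORPH_CLOSE,np.ones((25,25)))
red=(((H<6)|(H>174))&(S>150)&(V>90)).astype(np.uint8)*255
rect(white,(260,225,318,262),.026,"piece")
rect(blue,(245,145,395,225),.014,"vise")
rect(red,(330,165,370,205),.093,"knob")
crop=cv2.resize(im[140:270,190:400],None,fx=3.8,fy=3.8,interpolation=cv2.INTER_CUBIC)
cv2.imwrite("pics/c1.png",crop[:,:,::-1])
```

```text
piece [439.2  80.5] [ 29.9 102. ] 13.7 corners [[413.0, 126.0], [437.0, 27.0], [466.0, 34.0], [442.0, 134.0]]
vise [594.5  58.2] [187.7  93.8] 80.6 corners [[533.0, -27.0], [625.0, -42.0], [656.0, 143.0], [564.0, 158.0]]
knob [572.5 -66.8] [13.9 52.9] 67.7 corners [[545.0, -63.0], [594.0, -83.0], [600.0, -70.0], [551.0, -50.0]]
```

View pics/c1.png

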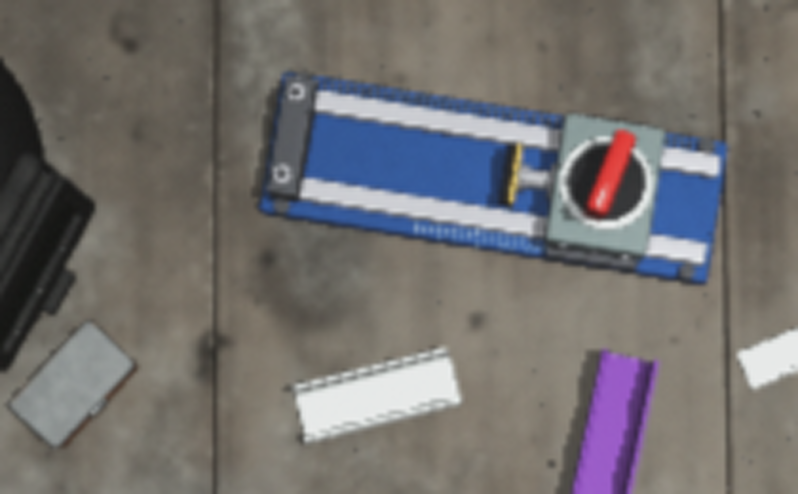

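The crop shows the end-stop face at about (308,145), the pad at (513,175) and the knob bar at (612,172). The sizes match: the vise is 94 mm wide, the knob 14x53 mm and the piece 102 mm long. The vise yaw is about -9.5° and the piece yaw about 13.7°, with its centre near (0.442, 0.081). I'll move now.

Request:
drive_tool(plan=[[[43, -24, 0], -0.145], [[86, -48, 0], -0.29], [[129, -72, 0], -0.435], [[172, -96, 0], -0.58], [[215, -120, 0], -0.725]], gripper=85, squeeze=40)

```text
t: 0.65
eef_pos: [0.3087, -0.3678, 0.2312]
eef_rot: [-0.0, 0.887, 0.462, -0.0]
force: [0.9, -1.3, 0.1]
width: 0.992
grip_force: 0.0
```

```bash
cat >> h.py <<'E'
def go(t,yaw,n=None):
    s=bot.observe(); w,x,y,z=s["eef_rot"]
    from scipy.spatial.transform import Rotation as R
    M=R.from_quat([x,y,z,w]).as_matrix()
    y0=np.degrees(np.arctan2(M[1,0],M[0,0]))
    d=M.T@(np.array(t)-s["eef_pos"])*1000
    tr=-np.radians((yaw-y0+180)%360-180)
    print("t",round(s["t"],2),"pos",np.round(s["eef_pos"]*1000,1),"yaw",round(y0,2),"q7",round(s["qpos"][6],2),"shift",np.round(d,1),"turn",round(tr,3),"rows",np.ceil(max(np.linalg.norm(d)/50,abs(tr)/.149)),"F",np.round(s["force"],1),"w",round(s["width"],3),"tilt",np.round(M[:2,2],3))
E
python3 -c "
from h import *
go([.43,.081,.2],103.7)"
```

```text
t 0.65 pos [ 308.7 -367.8  231.2] yaw 55.09 q7 0.19 shift [ 437.5 -157.3   31.1] turn -0.848 rows 10.0 F [ 0.9 -1.3  0.1] w 0.992 tilt [-0. -0.]
```

Request:
drive_tool(plan=[[[43, -15, 0], -0.085], [[87, -31, 0], -0.17], [[131, -47, 0], -0.255], [[175, -63, 0], -0.34], [[219, -79, 0], -0.425]])

```text
t: 1.15
eef_pos: [0.3694, -0.143, 0.2312]
eef_rot: [0.0, 0.77, 0.638, -0.0]
force: [1.6, -0.4, 0.5]
width: 0.992
grip_force: 0.0
```

```bash
python3 -c "
from h import *
go([.43,.081,.2],103.7)"
```

```text
t 1.15 pos [ 369.4 -143.   231.2] yaw 79.3 q7 0.14 shift [231.4  17.9  31.1] turn -0.426 rows 5.0 F [ 1.6 -0.4  0.5] w 0.992 tilt [-0. -0.]
```

Request:
drive_tool(plan=[[[46, 4, 6], -0.085], [[92, 7, 12], -0.17], [[139, 11, 18], -0.255], [[185, 14, 25], -0.34], [[231, 18, 31], -0.426]])

```text
t: 1.65
eef_pos: [0.4307, 0.08, 0.2]
eef_rot: [0.0, 0.618, 0.786, -0.0]
force: [0.7, -1.6, -0.7]
width: 0.994
grip_force: 0.0
```

Run:
```python
from h import *
c=cap("wrist"); save(c,"w1.png"); print(np.round(c["tool_from_camera"],3),c["fx"],c["k1"])
im=c["image"]; H,S,V=cv2.split(cv2.cvtColor(im,cv2.COLOR_RGB2HSV))
go([.442,.081,.1],103.7)
print(np.round(onplane(c,[[0,0],[640,0],[640,480],[0,480]],.02),3).tolist())
```

```text
[[ 0.001 -0.962 -0.272  0.068]
 [ 1.     0.001 -0.001  0.001]
 [ 0.001 -0.272  0.962 -0.143]
 [ 0.     0.     0.     1.   ]] 414.53808600518005 -0.031197452841814067
t 1.7 pos [431.2  90.2 199.9] yaw 104.51 q7 -0.1 shift [-12.4   7.7  99.9] turn 0.014 rows 3.0 F [ 2.4  7.6 -0.1] w 0.994 tilt [0.002 0.009]
[[0.178, 0.178, 0.02], [0.623, 0.287, 0.02], [0.818, -0.108, 0.02], [0.192, -0.261, 0.02]]
```

View pics/w1.png

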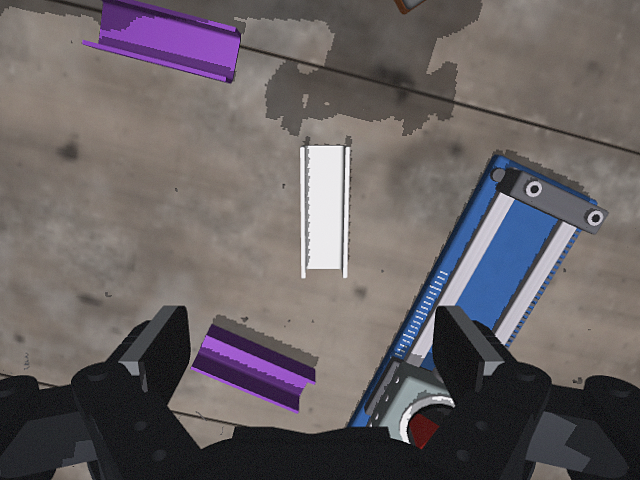

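The wrist view shows the piece with its wall tops along columns 303 and 348, rows 145–278. The end-stop block spans about (500,170) to (607,232), with the rails below it. I'll wait for the arm to settle and measure.

Run:
```python
from h import *
cap("wrist"); cap("wrist"); c=cap("wrist"); save(c,"w2.png"); im=c["image"]; H,S,V=cv2.split(cv2.cvtColor(im,cv2.COLOR_RGB2HSV))
go([.442,.081,.1],103.7)
def big(m,roi):
    k=np.zeros(m.shape,np.uint8);x0,y0,x1,y1=roi;k[y0:y1,x0:x1]=m[y0:y1,x0:x1]*255
    ct,_=cv2.findContours(k,cv2.RETR_EXTERNAL,cv2.CHAIN_APPROX_NONE); return max(ct,key=cv2.contourArea).reshape(-1,2)
def rect(P):
    r=cv2.minAreaRect((P[:,:2]*1000).astype(np.float32)); b=cv2.boxPoints(r); print(np.round(r[0],1),np.round(r[1],1),round(r[2],2),np.round(b,1).tolist())
k=big((S<40)&(V>170),(260,110,390,310)); print(k.min(0),k.max(0)); rect(onplane(c,k,.026))
b=((H>100)&(H<125)&(S>120)).astype(np.uint8)
# rails: bright, within vise
m=((S<40)&(V>150))
for roi in((400,180,520,370),(490,215,590,360)):
    k=big(m,roi); P=onplane(c,k,.022); rect(P)
k=big((V<120)&(V>50)&(S<60),(490,150,612,245)); print("stop",cv2.boxPoints(cv2.minAreaRect(k.astype(np.float32))).tolist()); rect(onplane(c,k,.042))
```

```text
t 1.85 pos [430.3  79.6 199.9] yaw 103.71 q7 -0.1 shift [-1.4 11.8 99.9] turn 0.0 rows 3.0 F [-0.4 -1.3 -0.1] w 0.994 tilt [-0.001  0.   ]
[306 150] [342 272]
[439.9  85.6] [27.5 97.3] 13.79 [[415.0, 129.5], [438.20001220703125, 35.099998474121094], [464.8999938964844, 41.599998474121094], [441.70001220703125, 136.10000610351562]]
[569.4  81. ] [100.1  13.2] 80.5 [[554.5999755859375, 32.79999923706055], [567.7000122070312, 30.600000381469727], [584.2000122070312, 129.3000030517578], [571.2000122070312, 131.5]]
[626.6  65.2] [112.   13.4] 80.61 [[610.9000244140625, 11.100000381469727], [624.0999755859375, 8.899999618530273], [642.4000244140625, 119.4000015258789], [629.2000122070312, 121.5999984741211]]
stop [[497.6028747558594, 221.31385803222656], [519.6044311523438, 174.3771209716797], [620.5235595703125, 221.68296813964844], [598.5220336914062, 268.61968994140625]]
[613.1 125.6] [37.8 91. ] 80.98 [[565.2000122070312, 114.0999984741211], [655.0999755859375, 99.9000015258789], [661.0, 137.1999969482422], [571.0999755859375, 151.39999389648438]]
```

Request:
drive_tool(plan=[[[-1, 6, 45], 0], [[-1, 12, 90], 0], [[-1, 12, 138], 0], [[-1, 12, 175], 0], [[-1, 12, 189], 0]])

```text
t: 2.35
eef_pos: [0.4393, 0.0769, 0.0075]
eef_rot: [-0.002, 0.62, 0.784, -0.004]
force: [-0.9, -0.7, 0.5]
width: 0.998
grip_force: 0.0
```

Run:
```python
import cv2
from h import *
i=cv2.imread("pics/w2.png")[140:370,340:640]; cv2.imwrite("pics/c2.png",cv2.resize(i,None,fx=2.6,fy=2.6,interpolation=cv2.INTER_CUBIC))
go([.4417,.0814,.010],103.8)
```

```text
t 2.35 pos [439.3  76.9   7.5] yaw 103.31 q7 -0.34 shift [ 3.8  3.4 -2.5] turn -0.008 rows 1.0 F [-0.9 -0.7  0.5] w 0.998 tilt [-0.008 -0.003]
```

View pics/c2.png

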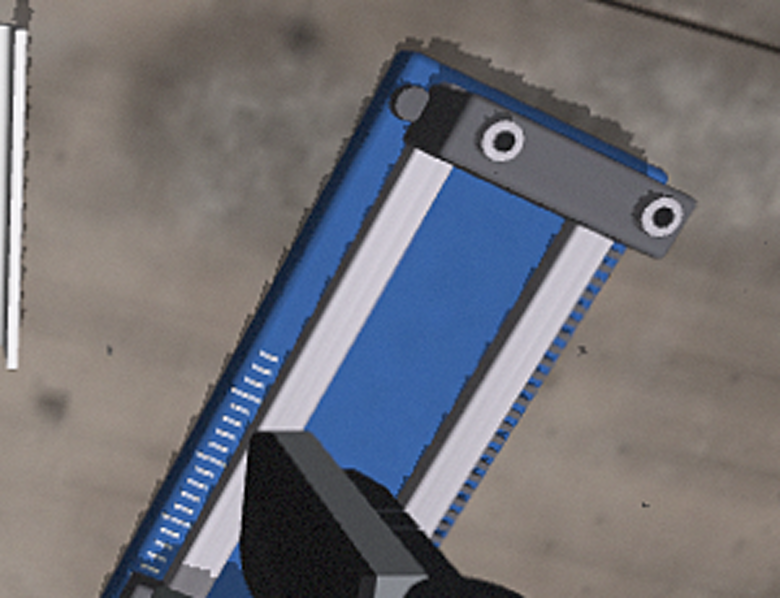

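Request:
drive_tool(plan=[[[0, 0, 0], 0], [[0, 0, 0], 0], [[0, 0, 0], 0], [[0, 0, 0], 0], [[0, 0, 0], 0]], gripper=20, squeeze=40)

```text
t: 2.85
eef_pos: [0.4441, 0.08, 0.0129]
eef_rot: [0.001, 0.619, 0.785, 0.001]
force: [-0.7, -0.1, 6.8]
width: 0.419
grip_force: 42.2
```

Request:
drive_tool(plan=[[[0, 0, 0], 0], [[0, 0, -15], 0], [[0, 0, -50], 0], [[0, 0, -90], 0], [[0, 0, -90], 0]])

```text
t: 3.35
eef_pos: [0.4472, 0.0817, 0.1063]
eef_rot: [0.004, 0.619, 0.785, 0.004]
force: [1.0, -0.0, -1.6]
width: 0.42
grip_force: 41.3
```

Run:
```python
from h import *
a=np.radians(-9.45); xv=np.array([np.cos(a),np.sin(a)]); yv=np.array([-np.sin(a),np.cos(a)])
p=.5776*xv+.167*yv; print(p)
go([*p,.1],90-9.45)
c=cap("wrist"); save(c,"w3.png")
```

```text
[0.59718074 0.06989936]
t 3.35 pos [447.2  81.7 106.3] yaw 103.52 q7 -0.22 shift [-46.6 143.    8.1] turn 0.401 rows 4.0 F [ 1.  -0.  -1.6] w 0.42 tilt [0.012 0.001]
```

View pics/w3.png

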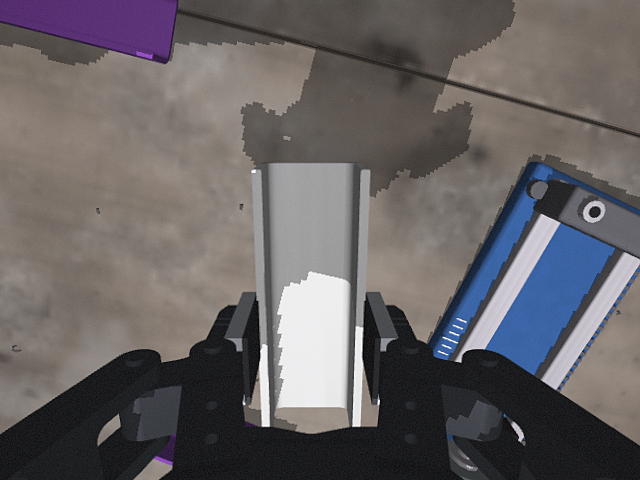

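The piece is held level between the pads, and its far end shows at rows 163–170. I'll compute its offset along the tool's x axis.

Run:
```python
from h import *
s=bot.observe()
c=bot.capture("wrist"); c["pose"]=c["tool_from_camera"]
for z,uv in((-.012,[[256,170],[366,170]]),(.010,[[310,163]]),(-.012,[[262,427],[358,427]])):
    o,d=ray(c,uv); P=o+d*((z-o[2])/d[:,2])[:,None]; print(np.round(P*1000,1).tolist())
go([.5972,.0699,.1],90-9.45)
```

```text
[[54.1, -16.7, -12.0], [54.1, 17.9, -12.0]]
[[54.3, 0.2, 10.0]]
[[-42.7, -18.0, -12.0], [-42.6, 18.5, -12.0]]
t 3.45 pos [443.3  80.1 102.1] yaw 103.5 q7 -0.22 shift [-45.9 147.3   2.5] turn 0.401 rows 4.0 F [ 0.5  0.1 -2.1] w 0.423 tilt [ 0.003 -0.001]
```

Request:
drive_tool(plan=[[[-12, 37, 0], 0.1], [[-24, 74, 0], 0.2], [[-36, 110, 0], 0.3], [[-48, 147, 0], 0.4], [[-48, 147, 0], 0.4]])

```text
t: 3.95
eef_pos: [0.6005, 0.0659, 0.0983]
eef_rot: [0.0, 0.764, 0.645, -0.0]
force: [-0.9, -1.1, -1.2]
width: 0.415
grip_force: 41.3
```

Request:
drive_tool(plan=[[[0, 0, 0], 0], [[0, 0, 0], 0]])

```text
t: 4.15
eef_pos: [0.5945, 0.0684, 0.0995]
eef_rot: [-0.001, 0.762, 0.647, -0.002]
force: [-0.6, -0.0, -2.0]
width: 0.42
grip_force: 41.3
```

Run:
```python
from h import *
cap("wrist");c=cap("wrist"); save(c,"w4.png")
go([.5969,.0679,.03],90-9.45)
im=c["image"]; H,S,V=cv2.split(cv2.cvtColor(im,cv2.COLOR_RGB2HSV))
m=((H>100)&(H<125)&(S>120)).astype(np.uint8)*255
# near rail edges: rows
for r in (120,150,180,200): print(r,[ (int(x),int(H[r,x]),int(S[r,x]),int(V[r,x])) for x in range(200,440,10)][::1] if 0 else np.flatnonzero((S[r]<40)&(V[r]>150))[[0,-1]] if ((S[r]<40)&(V[r]>150)).any() else None)
```

```text
t 4.25 pos [595.1  68.4 100.6] yaw 80.7 q7 -0.56 shift [-0.1  2.  70.6] turn 0.003 rows 2.0 F [-0.7  0.8 -2.4] w 0.423 tilt [-0.002 -0.   ]
120 None
150 [51 53]
180 [ 29 369]
200 [248 381]
```

View pics/w4.png

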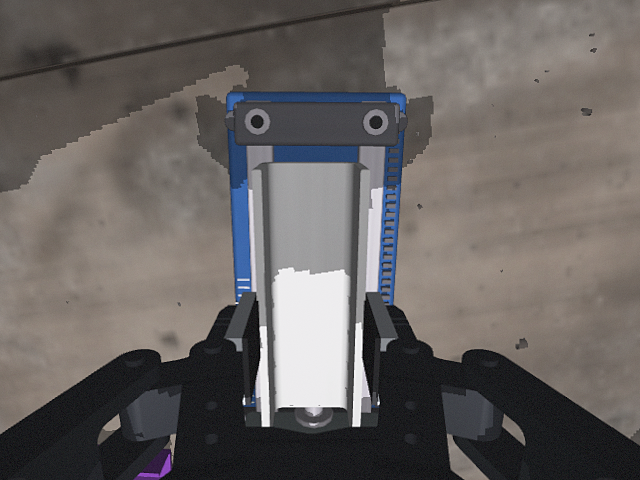

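The piece end (row 163) is short of the stop face (row 145). The stop centre is at column 316 against 311 for the piece, so I need +2 mm along y, which matches the computed value. Lowering.

Request:
drive_tool(plan=[[[0, 2, 0], 0], [[0, 2, 25], 0], [[0, 2, 50], 0], [[0, 2, 65], 0], [[0, 2, 70], 0]])

```text
t: 4.75
eef_pos: [0.5971, 0.0671, 0.0295]
eef_rot: [-0.001, 0.763, 0.647, -0.002]
force: [-1.2, -0.4, -1.5]
width: 0.424
grip_force: 41.3
```

Request:
drive_tool(plan=[[[0, 0, 1], 0], [[0, 0, 2], 0], [[0, 0, 3], 0]])

```text
t: 5.05
eef_pos: [0.5999, 0.0681, 0.0295]
eef_rot: [0.001, 0.763, 0.647, 0.001]
force: [0.5, -0.3, -3.2]
width: 0.42
grip_force: 41.3
```

Run:
```python
from h import *
go([.5969,.0679,.026],90-9.45)
```

```text
t 5.05 pos [599.9  68.1  29.5] yaw 80.61 q7 -0.6 shift [-0.6 -2.9  3.5] turn 0.001 rows 1.0 F [ 0.5 -0.3 -3.2] w 0.42 tilt [0.003 0.   ]
```

Request:
drive_tool(plan=[[[0, 0, 0], 0], [[0, 0, 1], 0], [[0, 0, 2], 0], [[0, 0, 2], 0]])

```text
t: 5.45
eef_pos: [0.5992, 0.0678, 0.027]
eef_rot: [0.0, 0.763, 0.647, 0.0]
force: [-0.5, 0.0, 2.3]
width: 0.42
grip_force: 41.7
```

Run:
```python
from h import *
go([.5969,.0679,.026],90-9.45)
```

```text
t 5.45 pos [599.2  67.8  27. ] yaw 80.61 q7 -0.6 shift [-0.3 -2.2  1. ] turn 0.001 rows 1.0 F [-0.5  0.   2.3] w 0.42 tilt [ 0.001 -0.   ]
```

The force went from -2.4 to +2.3 N and the height rise is 14 mm, so the piece is on the bed. Releasing.

Request:
drive_tool(plan=[[[0, 0, 0], 0], [[0, 0, 0], 0], [[0, 0, 0], 0], [[0, 0, 0], 0], [[0, 0, 0], 0]], gripper=85)

```text
t: 5.95
eef_pos: [0.5988, 0.0677, 0.0263]
eef_rot: [-0.0, 0.763, 0.647, 0.0]
force: [-0.3, 0.4, -0.0]
width: 0.995
grip_force: 0.0
```

Request:
drive_tool(plan=[[[0, 0, -20], 0], [[0, 0, -60], 0], [[0, 0, -105], 0], [[-30, 0, -130], 0], [[-60, 0, -140], 0]])

```text
t: 6.45
eef_pos: [0.5911, 0.0101, 0.1704]
eef_rot: [0.002, 0.761, 0.648, 0.003]
force: [1.0, -0.4, 0.2]
width: 0.995
grip_force: 0.0
```

Request:
drive_tool(plan=[[[0, 0, 0], 0], [[0, 0, 0], 0]])

```text
t: 6.65
eef_pos: [0.5891, 0.0074, 0.1665]
eef_rot: [0.0, 0.763, 0.646, 0.0]
force: [-0.5, 0.6, -1.1]
width: 0.998
grip_force: 0.0
```

Run:
```python
from h import *
cap("wrist");c=cap("wrist"); save(c,"w5.png")
go([.5725,-.0668,.15],157.7)
im=c["image"]; H,S,V=cv2.split(cv2.cvtColor(im,cv2.COLOR_RGB2HSV))
t=cap("top");
```

```text
t 6.75 pos [588.5   9.9 165.7] yaw 80.69 q7 -0.43 shift [-78.2  -3.4  15.7] turn -1.344 rows 10.0 F [-0.2  0.2 -0.4] w 0.998 tilt [-0.001  0.001]
```

View pics/w5.png

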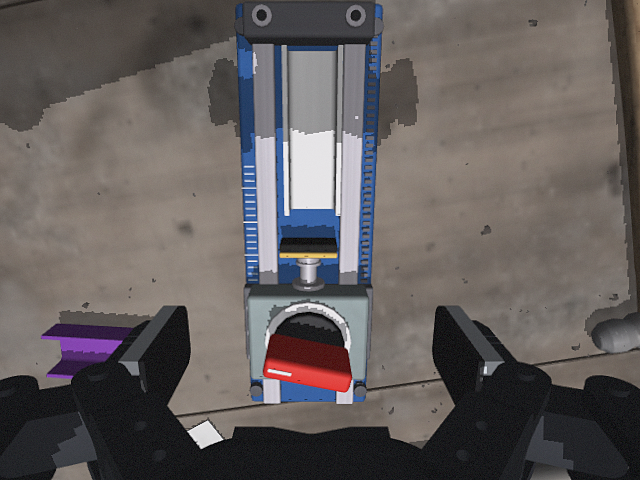

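The piece lies between the rails next to the stop. The pad front edge is at about row 238 and the piece rear at about rows 212–216, and the knob is at (308,362). I'll measure the gaps and the knob.

Run:
```python
from h import *
c=cap("wrist"); im=c["image"]; H,S,V=cv2.split(cv2.cvtColor(im,cv2.COLOR_RGB2HSV))
a=np.radians(-9.45); xv=np.array([np.cos(a),np.sin(a)]); yv=np.array([-np.sin(a),np.cos(a)])
def vp(uv,z): P=onplane(c,uv,z)[:,:2]; return np.round(1000*np.c_[P@xv,P@yv],1).tolist()
print("piece rear wall",vp([[287,216],[339,215]],.040),"floor",vp([[312,210]],.018))
print("piece front wall",vp([[285,45],[340,45]],.040),"floor",vp([[312,51]],.018),"stop edge",vp([[312,44]],.042))
print("pad top front",vp([[283,238],[336,237]],.037), vp([[309,250]],.037))
red=((H<6)|(H>174))&(S>150)
for x in (300,320): print([(y,int(V[y,x])) for y in range(325,395,4)])
for th in (150,180,200):
    m=(red&(V>th)).astype(np.uint8); k=max(cv2.findContours(m,0,1)[0],key=cv2.contourArea).reshape(-1,2)
    P=np.array(vp(k,.093)); r=cv2.minAreaRect(P.astype(np.float32)); print(th,r)
```

```text
piece rear wall [[563.3, 115.9], [597.8, 116.7]] floor [[579.9, 115.5]]
piece front wall [[563.3, 220.7], [596.2, 220.8]] floor [[579.4, 220.8]] stop edge [[579.4, 220.9]]
pad top front [[560.2, 99.9], [596.3, 100.7]] [[578.0, 91.4]]
[(325, 65), (329, 35), (333, 33), (337, 20), (341, 75), (345, 77), (349, 75), (353, 80), (357, 79), (361, 77), (365, 97), (369, 193), (373, 227), (377, 227), (381, 232), (385, 219), (389, 163), (393, 161)]
[(325, 67), (329, 63), (333, 28), (337, 28), (341, 28), (345, 76), (349, 76), (353, 73), (357, 77), (361, 77), (365, 80), (369, 98), (373, 193), (377, 226), (381, 226), (385, 226), (389, 207), (393, 162)]
150 ((577.6387939453125, 28.470291137695312), (12.514427185058594, 52.30612564086914), 77.391357421875)
180 ((577.6381225585938, 28.023338317871094), (11.490882873535156, 51.77227020263672), 77.4034423828125)
200 ((577.8154907226562, 27.67671775817871), (10.781573295593262, 50.959903717041016), 77.40345001220703)
```

Request:
drive_tool(plan=[[[-16, 0, 0], -0.135], [[-32, -1, 0], -0.27], [[-48, -1, 0], -0.405], [[-64, -1, 0], -0.54], [[-78, -1, 0], -0.675]])

```text
t: 7.35
eef_pos: [0.575, -0.0679, 0.1657]
eef_rot: [-0.001, 0.502, 0.865, -0.0]
force: [0.3, -0.1, -0.4]
width: 0.997
grip_force: 0.0
```

Request:
drive_tool(plan=[[[0, 0, 0], -0.135], [[0, 0, 0], -0.27], [[0, 0, 0], -0.405], [[0, 0, 0], -0.54], [[0, 0, 0], -0.673]])

```text
t: 7.85
eef_pos: [0.5752, -0.067, 0.1658]
eef_rot: [-0.0, 0.188, 0.982, 0.0]
force: [0.6, -0.2, -0.2]
width: 0.996
grip_force: 0.0
```

Request:
drive_tool(plan=[[[0, 0, 0], 0], [[0, 0, 0], 0]])

```text
t: 8.05
eef_pos: [0.5752, -0.0674, 0.1659]
eef_rot: [-0.0, 0.193, 0.981, 0.0]
force: [-0.1, 0.6, 0.1]
width: 0.994
grip_force: 0.0
```

Run:
```python
from h import *
cap("top");go([.5744,-.0670,.064],157.95)
cap("top");go([.5744,-.0670,.064],157.95)
```

```text
t 8.1 pos [575.2 -67.7 166. ] yaw 157.76 q7 0.93 shift [  0.9   0.3 102. ] turn -0.003 rows 3.0 F [-0.6  0.2 -0.6] w 0.997 tilt [-0.001  0.   ]
t 8.15 pos [575.3 -67.8 166.1] yaw 157.78 q7 0.93 shift [  1.1   0.4 102.1] turn -0.003 rows 3.0 F [-0.   0.2 -0. ] w 0.999 tilt [-0.  0.]
```

Request:
drive_tool(plan=[[[1, 0, 35], 0], [[1, 0, 70], 0], [[1, 0, 95], 0], [[1, 0, 101], 0], [[1, 0, 101], 0]])

```text
t: 8.65
eef_pos: [0.5739, -0.0678, 0.0647]
eef_rot: [-0.001, 0.192, 0.981, -0.0]
force: [0.3, 0.0, 0.2]
width: 0.992
grip_force: 0.0
```

Request:
drive_tool(plan=[[[0, 0, 0], 0], [[0, 0, 0], 0], [[0, 0, 0], 0], [[0, 0, 0], 0], [[0, 0, 0], 0]], gripper=5, squeeze=60)

```text
t: 9.15
eef_pos: [0.5751, -0.067, 0.0661]
eef_rot: [0.001, 0.192, 0.981, 0.001]
force: [-2.5, -2.9, 4.3]
width: 0.151
grip_force: 62.0
```

Request:
drive_tool(plan=[[[0, 0, 0], 0], [[0, 0, 0], 0], [[0, 0, 0], 0], [[0, 0, 0], 0], [[0, 0, 0], 0]])

```text
t: 9.65
eef_pos: [0.575, -0.0671, 0.066]
eef_rot: [0.001, 0.192, 0.981, 0.001]
force: [-0.3, 2.0, 5.6]
width: 0.154
grip_force: 61.8
```

Run:
```python
from h import *
for i in range(3):
    cap("top");go([.5744,-.0670,.064],157.95); print(np.round(bot.observe()["wrist_torque"],3))
```

```text
t 9.7 pos [575.1 -67.1  66. ] yaw 157.87 q7 0.86 shift [ 0.7 -0.1  2. ] turn -0.001 rows 1.0 F [0.2 2.7 5. ] w 0.153 tilt [0.002 0.001]
[ 0.317 -0.007  0.047]
t 9.75 pos [575.1 -67.2  66. ] yaw 157.87 q7 0.86 shift [ 0.7 -0.1  2. ] turn -0.001 rows 1.0 F [0.1 2.1 5.9] w 0.152 tilt [0.002 0.001]
[ 0.456 -0.049  0.045]
t 9.8 pos [575.  -67.1  66. ] yaw 157.88 q7 0.86 shift [ 0.6 -0.1  2. ] turn -0.001 rows 1.0 F [-0.3  2.1  4.7] w 0.15 tilt [0.002 0.001]
[ 0.365 -0.009  0.023]
```

Request:
drive_tool(plan=[[[0.3, 1.5, 0], 0.1], [[0.7, 2.9, 0], 0.2], [[1.0, 4.4, 0], 0.3], [[1.3, 5.9, 0], 0.4], [[1.3, 5.9, 0], 0.4]])

```text
t: 10.3
eef_pos: [0.5758, -0.0616, 0.066]
eef_rot: [0.0, 0.384, 0.923, 0.0]
force: [-0.2, 2.2, 6.3]
width: 0.154
grip_force: 62.0
```

```bash
cat >> h.py <<'E'
def feel(n=4):
    T=[];F=[]
    for i in range(n):
        bot.capture("top"); s=bot.observe(); T.append(s["wrist_torque"]);F.append(s["force"])
    T=np.array(T); P=s["eef_pos"][:2]*1000; a=np.radians(-9.45)
    xv=P@[np.cos(a),np.sin(a)]; yv=P@[-np.sin(a),np.cos(a)]
    w,x,y,z=s["eef_rot"]; yaw=np.degrees(2*np.arctan2(y,x))
    th=np.radians(-9.45+180-yaw)
    print("Tz",np.round(T[:,2],3),"T",np.round(T.mean(0),3),"F",np.round(np.mean(F,0),1),"xv",round(xv,1),"yv",round(yv,1),"theta",round(th,3),"yv by theta",round(28.2+15*(th-.22),1),"yaw",round(yaw,1),"rel",round(yaw-80.55,1),"t",s["t"],"w",round(s["width"],3))
E
python3 -c "
from h import *
feel()"
```

```text
Tz [-0.218 -0.213 -0.259 -0.208] T [ 0.283  0.173 -0.224] F [-0.5  1.7  6.1] xv 578.1 yv 33.8 theta 0.622 yv by theta 34.2 yaw 134.9 rel 54.4 t 10.5 w 0.15
```

Request:
drive_tool(plan=[[[0.9, 1.2, 0], 0.1], [[1.7, 2.4, 0], 0.2], [[2.6, 3.7, 0], 0.3], [[3.5, 4.9, 0], 0.4], [[3.5, 4.9, 0], 0.4]])

```text
t: 11.0
eef_pos: [0.5764, -0.0559, 0.066]
eef_rot: [0.0, 0.56, 0.829, -0.0]
force: [-1.6, 1.9, 6.3]
width: 0.153
grip_force: 62.1
```

```bash
python3 -c "
from h import *
feel()"
```

```text
Tz [-0.249 -0.214 -0.252 -0.194] T [ 0.267  0.349 -0.227] F [-1.   1.7  7.1] xv 577.7 yv 39.5 theta 1.022 yv by theta 40.2 yaw 112.0 rel 31.4 t 11.2 w 0.15
```

Request:
drive_tool(plan=[[[0.8, 0.5, 0], 0.06], [[1.7, 1.0, 0], 0.12], [[2.6, 1.6, 0], 0.2], [[2.6, 1.6, 0], 0.2]])

```text
t: 11.6
eef_pos: [0.5766, -0.053, 0.066]
eef_rot: [0.0, 0.639, 0.769, -0.0]
force: [-2.8, 1.0, 7.0]
width: 0.152
grip_force: 62.2
```

```bash
python3 -c "
from h import *
feel()"
```

```text
Tz [-0.207 -0.155 -0.167 -0.133] T [ 0.243  0.455 -0.165] F [-1.9  1.3  7.7] xv 577.4 yv 42.4 theta 1.222 yv by theta 43.2 yaw 100.5 rel 20.0 t 11.8 w 0.153
```

Request:
drive_tool(plan=[[[0.7, 0.3, 0], 0.05], [[1.4, 0.5, 0], 0.1], [[1.4, 0.5, 0], 0.1]])

```text
t: 12.1
eef_pos: [0.5767, -0.0516, 0.066]
eef_rot: [-0.0, 0.677, 0.736, -0.001]
force: [-2.1, 2.1, 6.7]
width: 0.152
grip_force: 62.2
```

```bash
python3 -c "
from h import *
feel()"
```

```text
Tz [-0.094 -0.079 -0.077 -0.053] T [ 0.204  0.497 -0.076] F [-2.   0.9  8.1] xv 577.4 yv 43.8 theta 1.321 yv by theta 44.7 yaw 94.8 rel 14.3 t 12.3 w 0.154
```

Run:
```python
from h import *
print(np.round(bot.observe()["wrist_torque"],3))
c=cap("wrist"); i=c["image"][:,:,::-1]; cv2.imwrite("pics/w6.png",i)
```

```text
[ 0.198  0.54  -0.053]
```

View pics/w6.png

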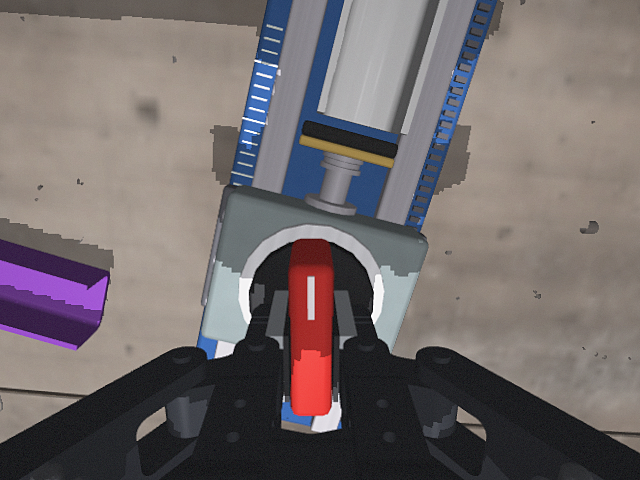

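The knob bar is still square in the pads. The pad front edge runs from (304,121) to (397,143), almost at the piece's wall ends at (320,112) and (403,133). I'll compute the gap.

Run:
```python
from h import *
c=cap("wrist")
a=np.radians(-9.45); xv=np.array([np.cos(a),np.sin(a)]); yv=np.array([-np.sin(a),np.cos(a)])
def vp(uv,z): P=onplane(c,uv,z)[:,:2]; return np.round(1000*np.c_[P@xv,P@yv],1).tolist()
print("pad",vp([[304,121],[350,133],[397,143]],.037)); print("piece",vp([[320,112],[403,134]],.040),vp([[360,124]],.018))
g=cv2.cvtColor(c["image"],cv2.COLOR_RGB2GRAY); print(g[100:150:2,350], g[100:150:2,325])
feel(2)
```

```text
pad [[558.1, 110.3], [577.2, 110.4], [596.8, 111.4]]
piece [[563.4, 115.2], [597.4, 115.3]] [[582.2, 115.3]]
[175 176 176 175 175 175 176 177 178 179 187  49  69  70  70  72  26  31
  37  36  39  39  35  27 120] [176 176 180 177 153 148 138 139  69  67  70  70  70  30  28  35  31  38
  38  31  35 123 136 132 129]
Tz [-0.066 -0.049] T [ 0.186  0.499 -0.058] F [-2.5  1.2  7.2] xv 577.3 yv 43.8 theta 1.321 yv by theta 44.7 yaw 94.8 rel 14.3 t 12.5 w 0.149
```

Request:
drive_tool(plan=[[[0.5, 0.1, 0], 0.03], [[1.0, 0.3, 0], 0.07], [[1.5, 0.4, 0], 0.1], [[1.5, 0.4, 0], 0.1]])

```text
t: 12.9
eef_pos: [0.5768, -0.0501, 0.066]
eef_rot: [-0.0, 0.712, 0.702, -0.001]
force: [-3.5, 1.8, 8.0]
width: 0.151
grip_force: 62.2
```

```bash
cat >> h.py <<'E'
def gap():
    c=cap("wrist"); a=np.radians(-9.45); xv=np.array([np.cos(a),np.sin(a)]); yv=np.array([-np.sin(a),np.cos(a)])
    g=cv2.cvtColor(c["image"],cv2.COLOR_RGB2GRAY)
    P=np.array(bot.observe()["eef_pos"][:2])
    # sample along vise y at xv=.570 and .585 on plane z=.037, by projecting
    K=np.array([[c["fx"],0,c["cx"]],[0,c["fy"],c["cy"]],[0,0,1]]); E=np.linalg.inv(c["pose"])
    for x in (.568,.573,.587):
        s=np.arange(.095,.122,.001); W=np.c_[x*xv+s[:,None]*yv,np.full(len(s),.037)]
        uv=cv2.projectPoints(W,cv2.Rodrigues(E[:3,:3])[0],E[:3,3],K,np.array([c["k1"],0,0,0.]))[0].reshape(-1,2).round().astype(int)
        print(x,[int(g[v,u]) if 0<=v<480 and 0<=u<640 else -1 for u,v in uv])
E
python3 -c "
from h import *
feel(); gap()"
```

```text
Tz [0.005 0.022 0.048 0.055] T [0.246 0.566 0.033] F [-2.5  1.   7.9] xv 577.2 yv 45.2 theta 1.421 yv by theta 46.2 yaw 89.1 rel 8.6 t 13.1 w 0.148
0.568 [69, 71, 67, 72, 70, 68, 67, 70, 102, 131, 136, 120, 34, 38, 31, 39, 38, 28, 74, 70, 138, 178, 173, 173, 175, 173, 172]
0.573 [99, 107, 118, 99, 122, 117, 120, 118, 115, 134, 133, 119, 25, 30, 38, 37, 34, 35, 76, 68, 112, 181, 178, 177, 177, 178, 176]
0.587 [71, 70, 67, 72, 70, 67, 69, 67, 112, 136, 136, 123, 26, 36, 37, 40, 38, 32, 71, 67, 43, 174, 172, 174, 172, 173, 172]
```

Request:
drive_tool(plan=[[[0.6, 0.1, 0], 0.04], [[1.2, 0.2, 0], 0.08], [[1.8, 0.3, 0], 0.12]])

```text
t: 13.45
eef_pos: [0.577, -0.0484, 0.066]
eef_rot: [-0.0, 0.754, 0.657, -0.001]
force: [-3.3, 0.8, 7.2]
width: 0.154
grip_force: 62.3
```

```bash
python3 -c "
from h import *
print(np.round(bot.observe()['wrist_torque'],3)); feel(); gap()"
```

```text
[0.174 0.648 0.256]
Tz [ 0.045 -0.035 -0.033 -0.009] T [ 0.234  0.635 -0.008] F [-3.1  0.8  8.3] xv 577.1 yv 47.1 theta 1.541 yv by theta 48.0 yaw 82.2 rel 1.7 t 13.65 w 0.151
0.568 [72, 68, 70, 70, 68, 69, 68, 65, 68, 65, 112, 132, 134, 124, 30, 38, 37, 36, 34, 34, 59, 173, 165, 162, 162, 162, 163]
0.573 [97, 98, 96, 115, 116, 88, 118, 101, 114, 119, 112, 133, 137, 110, 30, 34, 36, 37, 37, 32, 72, 183, 178, 177, 176, 177, 177]
0.587 [74, 68, 70, 72, 70, 69, 72, 66, 70, 65, 123, 134, 136, 107, 22, 39, 29, 33, 34, 28, 72, 180, 174, 172, 173, 174, 173]
```

```bash
cat >> h.py <<'E'
def edge():
    a=np.radians(-9.45); xv=np.array([np.cos(a),np.sin(a)]); yv=np.array([-np.sin(a),np.cos(a)])
    for i in range(2):
        s0=bot.observe(); c=cap("wrist"); g=cv2.cvtColor(c["image"],cv2.COLOR_RGB2GRAY).astype(np.float32)
        K=np.array([[c["fx"],0,c["cx"]],[0,c["fy"],c["cy"]],[0,0,1]]); E=np.linalg.inv(c["pose"])
        s=np.arange(.100,.125,.0002); X=np.arange(.567,.590,.001)
        W=np.array([[*(x*xv+t*yv),.037] for x in X for t in s])
        uv=cv2.projectPoints(W,cv2.Rodrigues(E[:3,:3])[0],E[:3,3],K,np.array([c["k1"],0,0,0.]))[0].astype(np.float32).reshape(len(X),len(s),2)
        p=cv2.remap(g,uv[...,0],uv[...,1],cv2.INTER_LINEAR).mean(0)
        d=np.convolve(p,np.r_[np.ones(4),-np.ones(4)]/4,"same")
        ib=d.argmin(); iff=ib+d[ib:].argmax()
        y=s0["eef_pos"][:2]@yv
        print("gold/black",round(s[ib]*1e3,1),"piece rear",round(s[iff]*1e3,1),"tcp",round(y*1e3,2),"rel",round((s[ib]-y)*1e3,2),"thick",round((s[iff]-s[ib])*1e3,1))
E
python3 -c "
from h import *
edge(); feel(2)"
```

```text
gold/black 124.8 piece rear 124.8 tcp 47.05 rel 77.75 thick 0.0
gold/black 124.8 piece rear 124.8 tcp 47.07 rel 77.73 thick 0.0
Tz [ 0.    -0.029] T [ 0.286  0.604 -0.014] F [-2.8  0.2  7.7] xv 577.1 yv 47.0 theta 1.541 yv by theta 48.0 yaw 82.2 rel 1.7 t 13.9 w 0.151
```

Request:
drive_tool(plan=[[[0.15, 0, 0], 0.01], [[0.3, 0, 0], 0.02], [[0.45, 0, 0], 0.03], [[0.6, 0, 0], 0.04], [[0.75, 0, 0], 0.05]])

```text
t: 14.4
eef_pos: [0.577, -0.0476, 0.066]
eef_rot: [-0.0, 0.769, 0.639, -0.001]
force: [-2.0, 1.2, 8.5]
width: 0.15
grip_force: 62.3
```

```bash
python3 -c "
from h import *
print(np.round(bot.observe()['wrist_torque'],3)); edge(); feel(3)"
```

```text
[0.206 0.689 0.212]
gold/black 124.8 piece rear 124.8 tcp 47.74 rel 77.06 thick 0.0
gold/black 124.8 piece rear 124.8 tcp 47.75 rel 77.05 thick 0.0
Tz [0.086 0.173 0.092] T [0.211 0.645 0.117] F [-3.1  0.8  8.6] xv 577.0 yv 47.7 theta 1.591 yv by theta 48.8 yaw 79.4 rel -1.1 t 14.65 w 0.155
```

```bash
sed -i 's/        ib=d.argmin()/        d[:5]=0;d[-5:]=0;ib=d.argmin()/' h.py; python3 -c "
from h import *
edge()"
```

```text
gold/black 109.0 piece rear 115.6 tcp 47.75 rel 61.25 thick 6.6
gold/black 109.0 piece rear 115.6 tcp 47.75 rel 61.25 thick 6.6
```

Request:
drive_tool(plan=[[[0.15, 0, 0], 0.01], [[0.3, 0, 0], 0.02], [[0.45, 0, 0], 0.03], [[0.6, 0, 0], 0.04], [[0.75, 0, 0], 0.05]])

```text
t: 15.25
eef_pos: [0.5771, -0.0469, 0.066]
eef_rot: [-0.0, 0.785, 0.619, -0.001]
force: [-3.3, -0.1, 8.2]
width: 0.151
grip_force: 62.3
```

```bash
python3 -c "
from h import *
print(np.round(bot.observe()['wrist_torque'],3)); edge(); feel(3)"
```

```text
[0.26  0.723 0.259]
gold/black 109.4 piece rear 115.8 tcp 48.46 rel 60.94 thick 6.4
gold/black 109.6 piece rear 115.8 tcp 48.5 rel 61.1 thick 6.2
Tz [0.123 0.114 0.214] T [0.223 0.713 0.15 ] F [-3.   0.4  7.9] xv 577.0 yv 48.5 theta 1.64 yv by theta 49.5 yaw 76.6 rel -4.0 t 15.5 w 0.155
```

Request:
drive_tool(plan=[[[0.15, 0, 0], 0.01], [[0.3, 0, 0], 0.02], [[0.45, 0, 0], 0.03], [[0.6, 0, 0], 0.04], [[0.75, -0.1, 0], 0.05]])

```text
t: 16.0
eef_pos: [0.5772, -0.0461, 0.066]
eef_rot: [-0.0, 0.8, 0.6, -0.001]
force: [-2.7, -0.1, 8.9]
width: 0.149
grip_force: 62.3
```

```bash
python3 -c "
from h import *
print(np.round(bot.observe()['wrist_torque'],3)); edge(); feel(3)"
```

```text
[0.198 0.693 0.279]
gold/black 110.2 piece rear 116.6 tcp 49.25 rel 60.95 thick 6.4
gold/black 110.2 piece rear 116.6 tcp 49.26 rel 60.94 thick 6.4
Tz [0.133 0.187 0.153] T [0.23  0.667 0.158] F [-3.1  0.6  7.9] xv 576.9 yv 49.3 theta 1.69 yv by theta 50.3 yaw 73.7 rel -6.9 t 16.25 w 0.154
```

Request:
drive_tool(plan=[[[0.15, 0, 0], 0.01], [[0.3, 0, 0], 0.02], [[0.45, -0.1, 0], 0.03], [[0.6, -0.1, 0], 0.04], [[0.75, -0.1, 0], 0.05]])

```text
t: 16.75
eef_pos: [0.5772, -0.0454, 0.066]
eef_rot: [-0.0, 0.815, 0.579, -0.001]
force: [-2.0, 1.0, 8.3]
width: 0.149
grip_force: 62.4
```

```bash
python3 -c "
from h import *
print(np.round(bot.observe()['wrist_torque'],3)); edge(); feel(3)"
```

```text
[0.178 0.715 0.247]
gold/black 111.0 piece rear 117.2 tcp 49.99 rel 61.01 thick 6.2
gold/black 111.0 piece rear 117.4 tcp 50.04 rel 60.96 thick 6.4
Tz [0.134 0.165 0.158] T [0.247 0.727 0.153] F [-3.   0.7  9.1] xv 576.8 yv 50.0 theta 1.74 yv by theta 51.0 yaw 70.8 rel -9.7 t 17.0 w 0.153
```

Request:
drive_tool(plan=[[[0.15, 0, 0], 0.01], [[0.3, -0.1, 0], 0.02], [[0.45, -0.1, 0], 0.03], [[0.6, -0.1, 0], 0.04], [[0.75, -0.1, 0], 0.05]])

```text
t: 17.5
eef_pos: [0.5773, -0.0446, 0.066]
eef_rot: [-0.0, 0.829, 0.559, -0.001]
force: [-2.9, 0.0, 9.0]
width: 0.153
grip_force: 62.4
```

```bash
python3 -c "
from h import *
print(np.round(bot.observe()['wrist_torque'],3)); edge(); feel(3)"
```

```text
[0.245 0.729 0.224]
gold/black 111.8 piece rear 118.0 tcp 50.78 rel 61.02 thick 6.2
gold/black 111.8 piece rear 118.0 tcp 50.77 rel 61.03 thick 6.2
Tz [0.191 0.207 0.158] T [0.238 0.736 0.185] F [-3.1  0.8  9.1] xv 576.8 yv 50.8 theta 1.79 yv by theta 51.8 yaw 68.0 rel -12.6 t 17.75 w 0.151
```

Request:
drive_tool(plan=[[[0.15, 0, 0], 0.01], [[0.3, -0.1, 0], 0.02], [[0.45, -0.1, 0], 0.03], [[0.6, -0.1, 0], 0.04], [[0.75, -0.2, 0], 0.05]])

```text
t: 18.25
eef_pos: [0.5774, -0.0439, 0.066]
eef_rot: [-0.0, 0.843, 0.538, -0.001]
force: [-3.8, 0.1, 7.5]
width: 0.152
grip_force: 62.4
```

```bash
python3 -c "
from h import *
print(np.round(bot.observe()['wrist_torque'],3)); edge(); feel(3)"
```

```text
[0.199 0.747 0.232]
gold/black 112.4 piece rear 118.6 tcp 51.52 rel 60.88 thick 6.2
gold/black 112.4 piece rear 118.6 tcp 51.57 rel 60.83 thick 6.2
Tz [0.159 0.172 0.163] T [0.276 0.741 0.165] F [-3.3  1.1  8.8] xv 576.7 yv 51.5 theta 1.84 yv by theta 52.5 yaw 65.1 rel -15.5 t 18.5 w 0.152
```

Request:
drive_tool(plan=[[[0.15, 0, 0], 0.01], [[0.3, 0, 0], 0.02], [[0.45, -0.1, 0], 0.03], [[0.6, -0.1, 0], 0.04], [[0.75, -0.1, 0], 0.05]])

```text
t: 19.0
eef_pos: [0.5774, -0.0431, 0.066]
eef_rot: [-0.0, 0.856, 0.517, -0.001]
force: [-3.7, 0.9, 9.2]
width: 0.15
grip_force: 62.4
```

```bash
python3 -c "
from h import *
print(np.round(bot.observe()['wrist_torque'],3)); edge(); feel(3)"
```

```text
[0.204 0.84  0.256]
gold/black 112.6 piece rear 118.6 tcp 52.28 rel 60.32 thick 6.0
gold/black 112.6 piece rear 118.6 tcp 52.34 rel 60.26 thick 6.0
Tz [0.234 0.209 0.208] T [0.243 0.803 0.217] F [-3.7  0.8  8.9] xv 576.7 yv 52.3 theta 1.89 yv by theta 53.3 yaw 62.2 rel -18.3 t 19.25 w 0.151
```

Compression has started: the pad moved back 0.7 mm relative to the carriage while the piece stopped. Contact was at θ≈1.85, so the target is about 2.05.

Request:
drive_tool(plan=[[[0.15, 0, 0], 0.01], [[0.3, -0.1, 0], 0.02], [[0.45, -0.1, 0], 0.03], [[0.6, -0.1, 0], 0.04], [[0.75, -0.2, 0], 0.05]])

```text
t: 19.75
eef_pos: [0.5775, -0.0423, 0.066]
eef_rot: [-0.0, 0.869, 0.495, -0.001]
force: [-3.5, 0.2, 8.4]
width: 0.155
grip_force: 62.5
```

```bash
python3 -c "
from h import *
print(np.round(bot.observe()['wrist_torque'],3)); edge(); feel(3)"
```

```text
[0.277 0.876 0.381]
gold/black 112.6 piece rear 118.8 tcp 53.07 rel 59.53 thick 6.2
gold/black 112.6 piece rear 118.8 tcp 53.08 rel 59.52 thick 6.2
Tz [0.207 0.273 0.249] T [0.232 0.852 0.243] F [-3.8  0.5  8.8] xv 576.6 yv 53.1 theta 1.94 yv by theta 54.0 yaw 59.4 rel -21.2 t 20.0 w 0.149
```

Request:
drive_tool(plan=[[[0.15, 0, 0], 0.01], [[0.3, -0.1, 0], 0.02], [[0.4, -0.1, 0], 0.03], [[0.55, -0.2, 0], 0.04], [[0.7, -0.2, 0], 0.05]])

```text
t: 20.5
eef_pos: [0.5776, -0.0416, 0.066]
eef_rot: [-0.0, 0.881, 0.474, -0.002]
force: [-4.6, -0.1, 9.2]
width: 0.153
grip_force: 62.5
```

```bash
python3 -c "
from h import *
print(np.round(bot.observe()['wrist_torque'],3)); edge(); feel(3)"
```

```text
[0.261 0.94  0.445]
gold/black 112.6 piece rear 118.8 tcp 53.83 rel 58.77 thick 6.2
gold/black 112.6 piece rear 118.8 tcp 53.83 rel 58.77 thick 6.2
Tz [0.325 0.338 0.326] T [0.269 0.877 0.33 ] F [-4.7  1.2  9.8] xv 576.6 yv 53.8 theta 1.99 yv by theta 54.7 yaw 56.5 rel -24.0 t 20.75 w 0.152
```

Request:
drive_tool(plan=[[[0.15, 0, 0], 0.01], [[0.3, -0.1, 0], 0.02], [[0.4, -0.1, 0], 0.03], [[0.55, -0.2, 0], 0.04], [[0.7, -0.2, 0], 0.05]])

```text
t: 21.25
eef_pos: [0.5777, -0.0408, 0.066]
eef_rot: [-0.0, 0.892, 0.452, -0.002]
force: [-4.6, 0.8, 10.2]
width: 0.151
grip_force: 62.6
```

```bash
python3 -c "
from h import *
print(np.round(bot.observe()['wrist_torque'],3)); edge(); feel(3)"
```

```text
[0.258 0.997 0.395]
gold/black 112.8 piece rear 118.8 tcp 54.61 rel 58.19 thick 6.0
gold/black 112.8 piece rear 118.8 tcp 54.55 rel 58.25 thick 6.0
Tz [0.302 0.266 0.328] T [0.301 0.98  0.299] F [-4.8  0.8  9.5] xv 576.5 yv 54.6 theta 2.04 yv by theta 55.5 yaw 53.7 rel -26.9 t 21.5 w 0.153
```

Request:
drive_tool(plan=[[[0, 0, 0], 0], [[0, 0, 0], 0], [[0, 0, 0], 0], [[0, 0, 0], 0], [[0, 0, 0], 0]], gripper=60)

```text
t: 22.0
eef_pos: [0.5791, -0.041, 0.065]
eef_rot: [-0.0, 0.893, 0.451, -0.0]
force: [-0.6, 0.4, -0.1]
width: 0.701
grip_force: 0.0
```

Request:
drive_tool(plan=[[[0, 0, -10], 0], [[0, 0, -40], 0], [[0, 0, -75], 0], [[0, 0, -110], 0], [[0, 0, -110], 0]])

```text
t: 22.5
eef_pos: [0.5835, -0.0404, 0.1822]
eef_rot: [0.003, 0.893, 0.451, 0.006]
force: [0.3, -0.4, -0.4]
width: 0.699
grip_force: 0.0
```

Request:
drive_tool(plan=[[[0, 0, 0], 0], [[0, 0, 0], 0], [[0, 0, 0], 0]])

```text
t: 22.8
eef_pos: [0.5782, -0.041, 0.1739]
eef_rot: [-0.001, 0.893, 0.451, -0.001]
force: [0.2, -0.2, -0.3]
width: 0.702
grip_force: 0.0
```

Run:
```python
from h import *
feel(2)
c=cap("wrist"); i=c["image"][:,:,::-1]; cv2.imwrite("pics/w7.png",i)
H,S,V=cv2.split(cv2.cvtColor(c["image"],cv2.COLOR_RGB2HSV))
a=np.radians(-9.45); xv=np.array([np.cos(a),np.sin(a)]); yv=np.array([-np.sin(a),np.cos(a)])
red=((H<6)|(H>174))&(S>150)
m=red.astype(np.uint8); k=max(cv2.findContours(m,0,1)[0],key=cv2.contourArea).reshape(-1,2)
P=onplane(c,k,.093)[:,:2]*1000; print(cv2.minAreaRect(np.c_[P@xv,P@yv].astype(np.float32)))
```

```text
Tz [-0.02   0.019] T [-0.005  0.02  -0.   ] F [ 0.3  0.3 -0.1] xv 577.3 yv 54.7 theta 2.042 yv by theta 55.5 yaw 53.6 rel -27.0 t 22.9 w 0.702
((578.562255859375, 58.00472640991211), (56.98943328857422, 13.41259765625), 63.43539810180664)
```

View pics/w7.png

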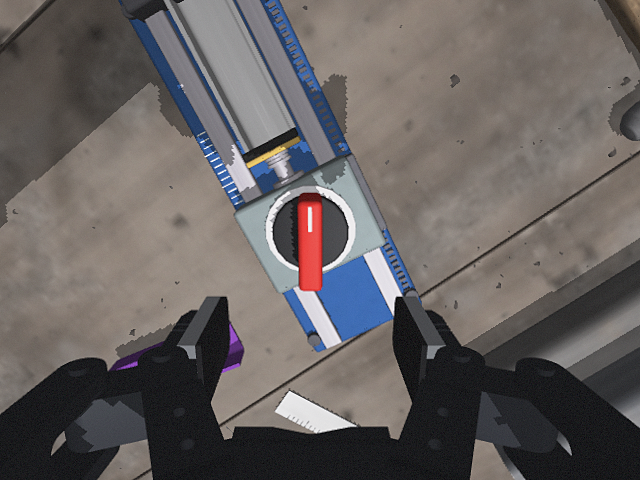

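The knob bar at (311,243) is still aligned with the tool, so it did not run back. The pad bears on the piece and the hand is clear. Handing in.

```bash
python3 -c "
from bench import bot
print(bot.close_job())"
```

```text
the job is handed in; nothing more can be done
None
```

I laid the channel piece on the vise bed, clamped it against the end stop at an estimated 11–12 N (from pad compression and knob torque), let go without the knob running back, and handed the job in; no verdict was shown.

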